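Make up two laundry kits

ROBOT

A 6-joint arm with a two-finger parallel gripper is mounted at the origin on the work surface. World frame = base frame: x ahead of the robot, y to its left, z up, the work surface at z = 0. Lengths are in m, angles in rad, forces in N, time in s.
With the tool pointing down it reaches from about 0.3 to 1 m from the base axis. Payload 5.1 kg.
Tool frame: the origin (TCP) lies on the centre line of the jaws, within the pads' length; the fingertips stand 19 mm ahead of it and the grasp point (between the pads) is the TCP; z points along the fingers, y is the line along which they close (so a half turn about z gives the same grasp; the last joint's range is limited). The gripper opens to 95 mm and grips with 3 to 60 N. Pads are 20 mm wide; open, the fingers measure 119 mm over their backs; the gripper's body (75 mm by 180 mm) begins 59 mm behind the grasp point.
Start: joints at [1.106, 0.124, 1.65, -0, 1.367, -0.083], TCP at [0.242, 0.603, 0.234] pointing down, gripper open.
Joint ranges: [-2.61, 2.61], [-1.02, 2.33], [0.03, 2.71], [-1.35, 4.49], [0.32, 2.68], [-2.91, 2.91]. Speed limits (rad/s): [2.57, 2.57, 3.14, 3.14, 3.14, 3.14].

INTERFACE

Orientations are given as a rotation vector (axis times angle).
In Python, from plant import r, capture gives the robot as it stands. The module is installed in compiled form; this text tells all that it offers.
- The arm moves only by the tool apply_moves, never from a script. Its argument "increments" is a list that holds one entry, the list of rows, each a list of 4 numbers: the shift along the tool's x, y, z in units of 300 mm (1.0 is 300 mm), then the turn about the tool's z in units of pi rad (1.0 is pi rad). In form: [[[dx, dy, dz, twist], ...]]. A call has 1 to 12 rows; each row is the pose to reach, as a shift and turn from the pose commanded when the call began, along the tool's axes at that moment, turning the shorter way round; what a row does not reach only later rows make up. A row lasts 1/8 s, in which the tool goes at most 62.5 mm and 10.7 degrees, less where a joint would pass 70% of its speed; a pose out of reach is approached as far as the arm can. A call with a number of a shift or a turn outside -1 to 1 is refused whole. A call with a gripper value outside its range is refused whole. "hand" is the opening, from 0 (shut) to 1 (fully open), set as the call begins (left out, the last holds). The fingers move at their own pace and stop on an object; "force" is the grip in N (left out, the last holds). Time passes only in rows, so rows that repeat a pose let the fingers close. It gives the time, the measured TCP pose, the force, the opening and the grip force at its end, in the units of the state.
- r.sense(): the state, without advancing time (a new reading comes with each control period).
- capture(name): name is "scene" or "top" or "wrist"; returns a dict with "pixels" (400x640x3 uint8, red, green, blue), "fx", "fy", "cx", "cy" (pixels), "k1" (the pictures are not rectified: a ray, as slopes to the right and down, at radius r is drawn at 1 + k1 r^2 times it, then the intrinsics apply), "cam_to_world" (4x4, takes a point from camera to world coordinates). Camera axes: x right, y up, looking along -z (the intrinsics and any distortion apply to the point x, -y, -z); pixel columns grow to the right and rows downward; lengths in m; the calibration is good to about 2 mm. A picture is of the moment at which its call begins. There is no depth.
- r.sign_off(): hands the job in; it is judged then, once.
The state is a dict: "time": time; "q": joint angles; "dq": joint speeds; "effort": joint torques, N m; "position": TCP position; "tool_rot": TCP orientation; "contact_force": force on the tool from outside, world axes, zero at the start; "wrist_torque": the same for the moment, N m; "finger_gap": finger opening in m; "grasp_force": force on a finger pad.
Only numpy, scipy, OpenCV 4.12 (cv2) and the standard library are available. Lean on these libraries where they do the work, as an engineer would, in place of code of your own. Each camera call takes 0.05 s, during which the arm holds its last target. There are 200 camera calls.

TASK

Make up the two laundry kits in the grey trays from the stock on the worktop. Stain kit, in the tray with two wells: stand the trigger spray in the small well and lay the scrubbing brush, bristles down, in the large well. Hand-wash kit, in the tray with three wells: lay the soap flat in the wide well and stand the flip-cap bottle and the dosing cup (mouth up) in the two small wells, one in each; everything sits on the floor of its well, both trays stay flat on the worktop, and the round tin, which belongs to neither kit, is left where it is.

Things in the scene. Friction and masses are not known exactly. Their poses are not given: they have to be found in the camera images.
- tray_two: Grey plastic kit tray with two wells, loose, 0.8 kg: 133 (x) x 181 (y) mm, 30 high, walls 4, a lug 16 long outside each y end. Origin: centre of its underside, z up. Wells' floor at z = 4 mm; divider along x at y = -15 (3 thick, top at z = 28). Small well: x -62.5 to 62.5, y -86.5 to -16.5, centre (0, -51.5) mm. Large well: x -62.5 to 62.5, y -13.5 to 86.5, centre (0, 36.5) mm.
- tray_three: Grey plastic kit tray, three wells, loose, 0.8 kg: 176 (x) x 151 (y) mm, 30 high, walls 4, a lug 16 long outside each x end. Origin: centre of its underside, z up. Wells' floor at z = 4 mm, dividers 3 thick, top at z = 28. Wide well: x -84 to 11, y -71.5 to 71.5, centre (-36.5, 0) mm. Two small wells, 70 x 70: x 14 to 84, y 1.5 to 71.5 and y -71.5 to -1.5, centres (49, 36.5), (49, -36.5) mm.
- spray: Trigger spray bottle, upright, 160 mm high, about 0.22 kg: round white body, diameter 50 up to z = 85 mm, tapering to a neck at 110; grey spray head on top, a block 24 wide (y), x -34 to 24, z 132 to 160 mm, nozzle to -x (tip at x = -41), trigger hanging under it at x = -26. Origin: centre of its underside, z up. The head can be gripped across its y.
- brush: Laundry scrubbing brush, about 0.10 kg: light wood block with round ends, 100 mm long (x), 45 wide (y), z 20 to 42 mm (edge bevelled above 37), on pale rigid bristles 20 mm long, pointing down. Origin: centre of the bristle tips, on the surface it lies on; z up, away from the bristles.
- bottle: Small round cream bottle of hand-wash liquid with a white flip cap, standing upright, no spray head: body 46 mm in diameter up to z = 84 mm, sloping shoulder to z = 100 mm, cap 34 mm in diameter from z = 100 to 130 mm. About 0.16 kg. Origin: centre of its underside; z up.
- cup: White plastic dosing cup, open at the top, standing mouth up: 50 mm outside diameter at the rim (49 mm at the foot), 65 mm high, wall 3 mm, three thin grey graduation lines. 0.04 kg. Origin: centre of its underside; z up to the mouth.
- soap: Bar of olive-coloured laundry soap with rounded edges, 75 mm (x) by 50 mm (y), 28 mm high, lying flat. About 0.12 kg. Origin: centre of its underside; z up.
- tin: Bystander in the stock: closed round metal tin with a lid and a small knob on it, 71 mm in diameter, 54 mm high to the lid, 66 mm with the knob. Belongs to neither kit. Origin: centre of its underside.
There are look-alikes about, which are no part of the job. Leave any blue or pink look-alike of the soap alone.

How it is judged:
By the outcome, as a careful person would: the job done as asked, in the order asked, and still so for the second after the job is handed in, with the robot touching nothing.
It also fails if it takes over 136 s, if anything falls off the work surface, if the arm or the gripper's body presses on something with over 40 N, if the wrist force passes 120 N, or if a joint passes its speed limit or range.

## Working session

There is one attempt and no reset: what is moved stays moved. The work goes in short steps, Python scripts to look and compute and a tool call to move; the robot and the scene stay as the last step left them, time stands still between calls to the robot, and variables do not carry over. Pictures are saved under pics/ and viewed, at most 19 in all, crops included, and the job is handed in when it is done.

Besides the shell and the picture viewer there is one more tool, called after "Call:" as a command line: name --argument value ..., lists and objects as JSON in quotes. apply_moves: Moves the arm, as the interface text tells. Its arguments: {"type":"object","properties":{"increments":{"type":"array","items":{"type":"array","items":{"type":"array","items":{"type":"number"}}}},"hand":{"type":"number"},"force":{"type":"number"}},"required":["increments"]}

```bash
mkdir -p pics; cat > h.py <<'E'
import numpy as np, cv2
from plant import r, capture
def snap(n,f):
    c=capture(n); cv2.imwrite('pics/'+f+'.png',c['pixels'][:,:,::-1]); np.save('pics/'+f+'.npy',c,allow_pickle=True); return c
def load(f): return np.load('pics/'+f+'.npy',allow_pickle=True).item()
def ray(c,u,v):
    x=(u-c['cx'])/c['fx']; y=(v-c['cy'])/c['fy']; rd=np.hypot(x,y); s=rd
    for _ in range(30): s=rd/(1+c['k1']*s*s)
    k=s/rd if rd>0 else 1
    T=np.array(c['cam_to_world']); return T[:3,3],T[:3,:3]@np.array([x*k,-y*k,-1])
def pt(c,u,v,z):
    o,d=ray(c,u,v); return o+d*(z-o[2])/d[2]
def proj(c,p):
    T=np.array(c['cam_to_world']); q=T[:3,:3].T@(np.array(p)-T[:3,3]); x,y=q[0]/-q[2],-q[1]/-q[2]
    k=1+c['k1']*(x*x+y*y); return np.array([c['cx']+c['fx']*x*k,c['cy']+c['fy']*y*k])
E
python3 - <<'E'
from h import *
for n in('scene','top','wrist'):
    c=snap(n,n+'0'); print(n,c['fx'],c['cx'],c['cy'],c['k1'],np.round(c['cam_to_world'],3).tolist())
print(r.sense())
E
```

```text
scene 430.7151076861003 316.0816470823689 202.02027100593608 -0.08615525932787634 [[-0.179, -0.707, 0.684, 1.133], [0.984, -0.117, 0.137, 0.155], [-0.016, 0.698, 0.716, 0.754], [0.0, 0.0, 0.0, 1.0]]
top 487.1113598386014 313.9848162499023 193.07962587318977 -0.14471495521414435 [[0.027, 0.996, -0.086, 0.35], [-1.0, 0.027, 0.004, 0.004], [0.006, 0.085, 0.996, 1.318], [0.0, 0.0, 0.0, 1.0]]
wrist 349.0393148908869 319.55428851953656 201.48308331205828 -0.07842657794762174 [[0.372, -0.895, -0.245, 0.173], [0.928, 0.358, 0.101, 0.632], [-0.003, -0.265, 0.964, 0.384], [0.0, 0.0, 0.0, 1.0]]
{'time': 0.15, 'q': array([ 1.10640449e+00,  1.24355316e-01,  1.65133775e+00, -1.97071242e-05,
        1.36746534e+00, -8.25638203e-02]), 'dq': array([-0.00225611, -0.00190939, -0.00487355, -0.0015041 ,  0.00068242,
       -0.00113477]), 'effort': array([ 1.98535745e-04, -4.18197656e+01, -3.60469294e+01,  7.75857945e-02,
        4.69730096e-02, -9.66542507e-05]), 'position': array([0.24200864, 0.60278145, 0.23268271]), 'tool_rot': array([-5.96054183e-01, -3.08411706e+00,  2.37595865e-03]), 'contact_force': array([-0.53171438,  0.90271695,  0.53023085]), 'wrist_torque': array([ 0.01249339, -0.02792552,  0.00420022]), 'grasp_force': 0.0, 'finger_gap': 0.09539175411137159}
```

View pics/top0.png

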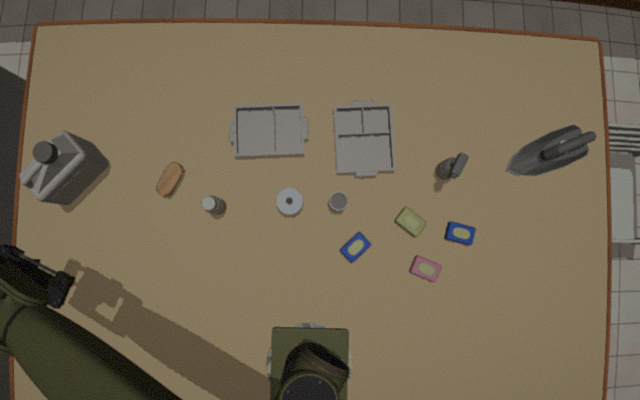

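View pics/scene0.png

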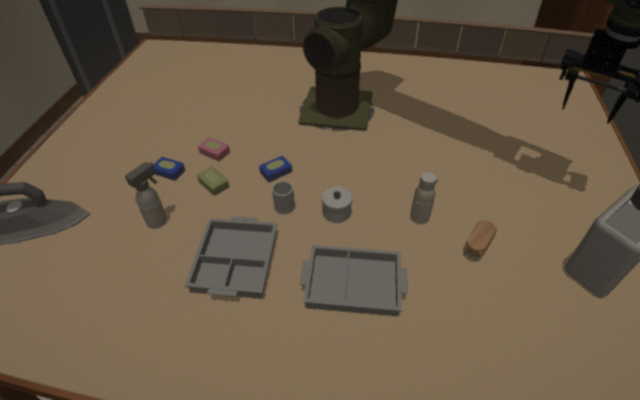

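Top: candidates for the soap are olive (410,221), blue (355,247) and (460,233), pink (426,268). By the description I choose olive. The spray is the trigger head at (455,165), not the iron (550,150) or the jug (65,165). The bottle is at (213,205), the cup at (338,202), the tin at (289,202, knob) and the brush at (170,179). tray_two is at (268,132) and tray_three at (363,140). I'll check the choices in one close crop.

```bash
python3 - <<'E'
from h import *
c=load('top0'); im=c['pixels'][:,:,::-1]
cr=im[90:290,140:490]; cv2.imwrite('pics/crop.png',np.clip(cv2.resize(cr,None,fx=2.28,fy=2.28,interpolation=cv2.INTER_CUBIC).astype(float)*1.5,0,255))
for n,u,v,z in [('spray',450,167,.1),('brush',170,179,.042),('soap',410,221,.028),('bottle',208,203,.13),('cup',338,202,.065),('tin',289,201,.066),('t2',268,132,.03),('t3',363,140,.03),('iron',510,170,0.02),('blue',355,247,.028)]:
    print(n,np.round(pt(c,u,v,z),3))
hsv=cv2.cvtColor(im,cv2.COLOR_BGR2HSV)
print({k:hsv[v,u].tolist() for k,(u,v) in dict(table=(240,250),soap=(402,222),brush=(170,180),tray=(290,145),bot=(208,203),cup=(338,194),wall=(236,135)).items()})
E
```

```text
spray [ 0.531 -0.346  0.1  ]
brush [0.487 0.384 0.042]
soap [ 0.393 -0.258  0.028]
bottle [0.42  0.259 0.13 ]
cup [ 0.436 -0.063  0.065]
tin [0.435 0.063 0.066]
t2 [0.622 0.128 0.03 ]
t3 [ 0.607 -0.129  0.03 ]
iron [ 0.54 -0.54  0.02]
blue [ 0.321 -0.113  0.028]
{'table': [21, 83, 136], 'soap': [31, 77, 126], 'brush': [16, 116, 130], 'tray': [21, 14, 129], 'bot': [60, 5, 143], 'cup': [26, 20, 89], 'wall': [17, 23, 102]}[ WARN:0@0.338] global loadsave.cpp:1063 imwrite_ Unsupported depth image for selected encoder is fallbacked to CV_8U.
```

View pics/crop.png

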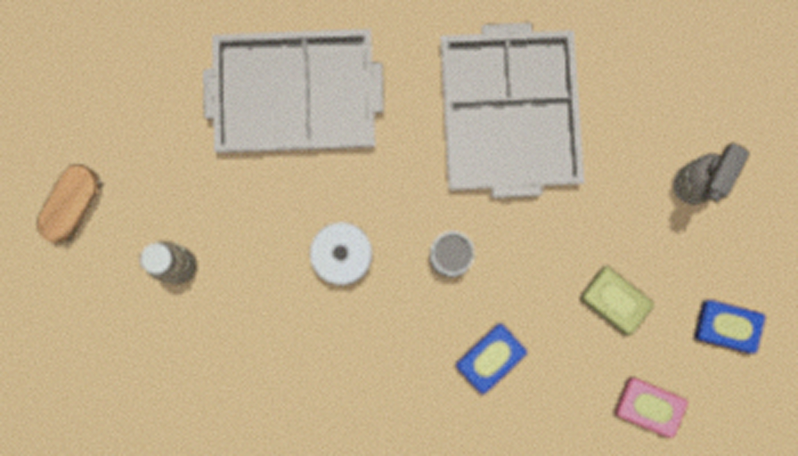

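The crop confirms the choices. Olive soap is at crop (617,300), spray head (728,172), cup (452,254), bottle cap (157,258) and brush (68,203). tray_two's large well is on the left (+y), and tray_three's small wells are on the top (+x).

```bash
python3 - <<'E'
from h import *
c=load('top0'); s=load('scene0')
def msk(c,f,box):
    h=cv2.cvtColor(c['pixels'],cv2.COLOR_RGB2HSV).astype(int); m=f(h[...,0],h[...,1],h[...,2]).astype(np.uint8)*255
    b=np.zeros_like(m); b[box[1]:box[3],box[0]:box[2]]=1; m=m*b
    k=max(cv2.findContours(m,cv2.RETR_EXTERNAL,cv2.CHAIN_APPROX_NONE)[0],key=cv2.contourArea); return k[:,0,:]
def rect(k,z):
    w=np.array([pt(c,u,v,z)[:2] for u,v in k],np.float32)*1000
    R=cv2.minAreaRect(w); b=cv2.boxPoints(R); e=b[1]-b[0],b[2]-b[1]; L=max(e,key=np.linalg.norm)
    return np.round(R[0],1),np.round(R[1],1),'longaxis deg',round(np.degrees(np.arctan2(L[1],L[0])),1)
gray=lambda h,s,v:(s<50)
print('t2',rect(msk(c,gray,(225,95,312,165)),.02),'t3',rect(msk(c,gray,(325,95,400,185)),.02))
print('brush',rect(msk(c,lambda h,s,v:(h<19)&(s>100),(150,155,190,205)),.037))
print('soap',rect(msk(c,lambda h,s,v:(h>25)&(h<45)&(s>60),(390,200,432,242)),.022))
print('cup',rect(msk(c,gray,(322,185,354,217)),.06))
print('cap',rect(msk(c,lambda h,s,v:(s<30)&(v>120),(198,190,224,220)),.125))
print('head',rect(msk(c,lambda h,s,v:(v<75),(430,150,475,190)),.155))
h=cv2.cvtColor(c['pixels'],cv2.COLOR_RGB2HSV); print(h[148:185:3,434:472:2,2])
E
```

```text
t2 (array([632. , 128.7]), array([144.9, 213.4]), 'longaxis deg', np.float32(-86.5)) t3 (array([ 616.5, -132.6]), array([209.9, 161.7]), 'longaxis deg', np.float32(4.5))
brush (array([487.1, 387.1]), array([48.6, 96.9]), 'longaxis deg', np.float32(-25.6))
soap (array([ 391.9, -260.9]), array([74.6, 51.2]), 'longaxis deg', np.float32(53.3))
cup (array([439.1, -63.2]), array([51.9, 46.7]), 'longaxis deg', np.float32(1.4))
cap (array([420.7, 260.5]), array([29.8, 30. ]), 'longaxis deg', np.float32(-87.5))
head (array([ 519.5, -330.4]), array([46.5, 76.2]), 'longaxis deg', np.float32(-65.1))
[[134 135 135 135 135 134 139 135 136 133 130 136 133 136 134 140 134 136
  135]
 [134 135 137 133 136 132 134 135 133 139 138 133 134 135 134 138 135 132
  132]
 [136 132 135 133 133 136 135 136 134 135 132 129  84  68  85  84 112 138
  136]
 [136 135 133 135 132 136 140 123 106 101 108  94  59  83  86  84  77 101
  133]
 [135 136 137 137 127  87  64  80  88  63  72  53  82  84  85  83  82 130
  137]
 [135 137 119  69  72  69  81  85  68  57  44  79  90  85  84  78 124 136
  132]
 [135 102  58  72  69  74  81  88  64  40  70  92  89  85  73 104 135 138
  133]
 [118  58  71  65  61  64  75  74  52  54  87  88  87  80  98 135 137 135
  134]
 [112  63  59  60  80  65  64  63  44  70  82  82  82  88 132 134 137 134
  135]
 [103  78  58  63  61  63  61  43  51  72  83  61  80 128 136 138 133 137
  134]
 [125 100  91  71  59  66  64  65  93 114  88 127 136 134 136 136 136 133
  134]
 [138 109 100  97  95  98  95 112 131 136 135 133 133 137 133 136 134 135
  132]
 [109  97  94  99 104 129 135 139 131 135 140 132 137 134 134 139 134 135
  139]]
```

```bash
python3 - <<'E'
import cv2;im=cv2.imread('pics/scene0.png')
a=cv2.resize(im[150:240,110:230],None,fx=4,fy=4,interpolation=2);b=cv2.resize(im[160:260,400:510],None,fx=3,fy=3,interpolation=2)
import numpy as np
o=np.zeros((360,480+330,3),np.uint8);o[:360,:480]=a;o[:300,480:]=b;cv2.imwrite('pics/sp.png',o[:,:800])
E
```

```text
(no output)
```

View pics/sp.png

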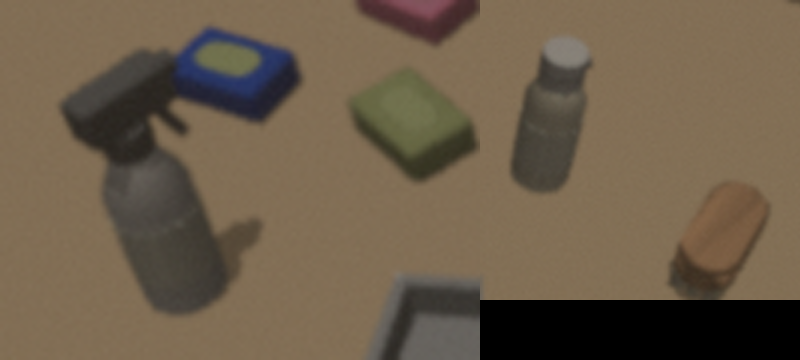

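Scene crop: spray head at left with its trigger and nozzle end to the upper right, towards the robot (-x). Olive soap is at scene (213,180), bottle cap at (425,178), and the brush is bristles down. Next I'll compute the hover moves.

```bash
cat >> h.py <<'E'
from scipy.spatial.transform import Rotation as Ro
def go(p,phi=None):
    """increments from the measured pose to world p with closing axis at phi deg (mod 180)"""
    s=r.sense(); R=Ro.from_rotvec(s['tool_rot']).as_matrix(); y=R[:,1]; cur=np.degrees(np.arctan2(y[1],y[0]))
    d=R.T@(np.array(p)-s['position'])/.3
    t=0 if phi is None else -((phi-cur+90)%180-90)/180
    print('cur',np.round(s['position'],4),'phi',round(cur,1),'q6',round(s['q'][5],2),'->',np.round(d,3),'twist',round(t,4),'rows',int(max(np.ceil(np.linalg.norm(d)*.3/.0625),np.ceil(abs(t)*180/10.7))),'t',round(s['time'],1))
E
python3 - <<'E'
from h import *
c=load('top0')
a,b=pt(c,463,156,.16),pt(c,456.5,173,.16); m=pt(c,459.5,165,.16); d=b-a
print(a,b,m,np.degrees(np.arctan2(d[1],d[0])))
ang=np.degrees(np.arctan2(d[1],d[0]))+90
go([m[0],m[1],.30],ang); go([m[0],m[1],.165],ang)
s=load('scene0'); print(pt(s,157.5,219,0))
E
```

```text
[ 0.55019849 -0.36148668  0.16      ] [ 0.50780816 -0.34499804  0.16      ] [ 0.52769413 -0.35256944  0.16      ] 158.74537567470213
cur [0.242  0.6028 0.2327] phi 68.1 q6 -0.08 -> [-2.07  -2.601 -0.221] twist -0.0035 rows 16 t 0.1
cur [0.242  0.6028 0.2327] phi 68.1 q6 -0.08 -> [-2.07  -2.6    0.229] twist -0.0035 rows 16 t 0.1
[ 0.53041987 -0.35407299  0.        ]
```

Call:
apply_moves --increments '[[[-0.69, -0.867, -0.22, 0], [-0.69, -0.867, -0.22, 0], [-0.69, -0.867, -0.22, 0], [-0.69, -0.867, -0.22, 0], [-0.69, -0.867, -0.22, 0], [-0.69, -0.867, -0.22, 0]]]' --hand 1

```text
time: 0.9
position: [0.3379, 0.2824, 0.3004]
tool_rot: [0.6, 3.082, 0.001]
contact_force: [1.5, -0.7, -0.8]
finger_gap: 0.0953
grasp_force: 0.0
```

Call:
apply_moves --increments '[[[-0.69, -0.867, 0, 0], [-0.69, -0.867, 0, 0], [-0.69, -0.867, 0, 0], [-0.69, -0.867, 0, 0], [-0.69, -0.867, 0, 0], [-0.69, -0.867, 0, 0]]]'

```text
time: 1.65
position: [0.4327, -0.0368, 0.2993]
tool_rot: [-0.603, -3.083, 0.001]
contact_force: [-0.7, 0.5, -0.5]
finger_gap: 0.095
grasp_force: 0.0
```

Call:
apply_moves --increments '[[[-0.69, -0.867, 0, 0], [-0.69, -0.867, 0, 0], [-0.69, -0.867, 0, 0], [-0.69, -0.867, 0, 0], [-0.69, -0.867, 0, 0], [-0.69, -0.867, 0, 0], [-0.69, -0.867, 0, 0]]]'

```text
time: 2.52
position: [0.5275, -0.3527, 0.2987]
tool_rot: [-0.598, -3.083, -0.002]
contact_force: [0.3, -0.4, 0.0]
finger_gap: 0.095
grasp_force: 0.0
```

```bash
python3 - <<'E'
from h import *
c=snap('wrist','w1'); go([.528,-.353,.145],68.7)
for p in [(.5278,-.3526,.16),(.53,-.354,0)]: print(proj(c,p))
E
```

```text
cur [ 0.5276 -0.3516  0.2992] phi 68.1 q6 -1.86 -> [-0.004 -0.004  0.514] twist -0.0032 rows 3 t 2.6
[318.18281216 196.51757208]
[318.2877695  167.82464959]
```

View pics/w1.png

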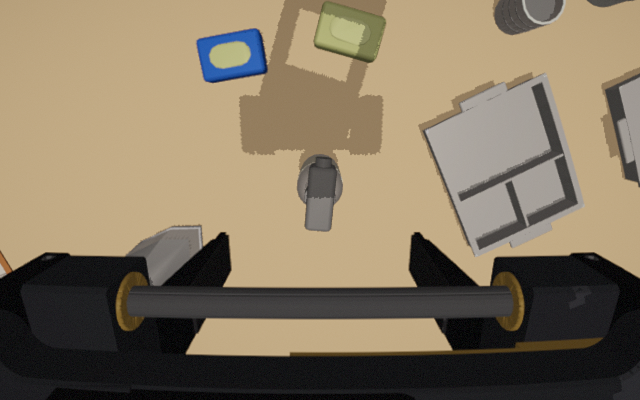

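Wrist view: the head is at (319,198), within 2 px of the prediction and aligned with the tool, nozzle up. Descending to grip.

Call:
apply_moves --increments '[[[-0.004, -0.004, 0.2, -0.003], [-0.004, -0.004, 0.4, -0.003], [-0.004, -0.004, 0.51, -0.003], [-0.004, -0.004, 0.51, -0.003]]]'

```text
time: 3.08
position: [0.5266, -0.3505, 0.1434]
tool_rot: [-0.578, -3.082, -0.006]
contact_force: [-0.3, -0.2, -0.8]
finger_gap: 0.0954
grasp_force: 0.0
```

Call:
apply_moves --increments '[[[0, 0, 0, 0], [0, 0, 0, 0], [0, 0, 0, 0], [0, 0, 0, 0], [0, 0, 0, 0], [0, 0, 0, 0]]]' --hand 0 --force 25

```text
time: 3.82
position: [0.5284, -0.3539, 0.1466]
tool_rot: [-0.582, -3.087, -0.0]
contact_force: [-0.1, -0.4, -1.0]
finger_gap: 0.0405
grasp_force: 0.0
```

Call:
apply_moves --increments '[[[0, 0, -0.1, 0], [0, 0, -0.25, 0], [0, 0, -0.25, 0]]]'

```text
time: 4.2
position: [0.5304, -0.3555, 0.227]
tool_rot: [0.58, 3.08, -0.007]
contact_force: [0.4, -0.2, 0.5]
finger_gap: 0.0106
grasp_force: 0.0
```

```bash
python3 - <<'E'
from h import *
c=snap('top','t1'); im=c['pixels']
# trays: convert grey-contour, drop lugs by opening
h=cv2.cvtColor(im,cv2.COLOR_RGB2HSV)
for n,b in (('t2',(225,95,312,165)),('t3',(325,95,400,185))):
    m=np.zeros((400,640),np.uint8); m[b[1]:b[3],b[0]:b[2]]=(h[b[1]:b[3],b[0]:b[2],1]<50)*255
    k=max(cv2.findContours(m,cv2.RETR_EXTERNAL,cv2.CHAIN_APPROX_NONE)[0],key=cv2.contourArea)
    m[:]=0; cv2.drawContours(m,[k],-1,255,-1)
    m=cv2.morphologyEx(m,cv2.MORPH_OPEN,np.ones((41,41),np.uint8))
    k=max(cv2.findContours(m,cv2.RETR_EXTERNAL,cv2.CHAIN_APPROX_NONE)[0],key=cv2.contourArea)[:,0]
    print(n,k.min(0),k.max(0)); w=np.array([pt(c,u,v,.028)[:2] for u,v in k],np.float32)*1000; print(cv2.minAreaRect(w))
cv2.imwrite('pics/trays.png',cv2.resize(im[90:190,220:410,::-1],None,fx=4.2,fy=4.2,interpolation=2))
E
```

```text
t2 [234 104] [302 155]
((629.9165649414062, 128.86175537109375), (140.818359375, 185.1587677001953), 1.7061229944229126)
t3 [335 104] [393 172]
((614.4619140625, -131.77694702148438), (187.07484436035156, 157.83779907226562), 1.6669692993164062)
```

View pics/trays.png

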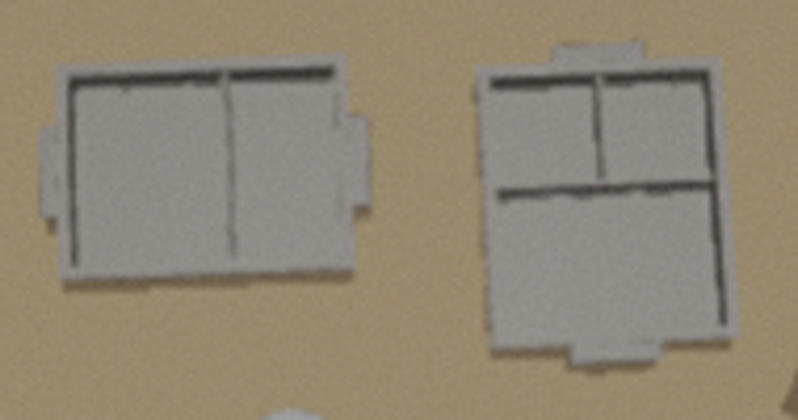

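Crop: tray_two rim corners are at (57,65), (346,55), (353,273), (63,280), and tray_three's at (477,68), (718,58), (735,340), (492,352). The fingers close slowly and were lifted before gripping, so I need to see how the spray stands.

```bash
python3 - <<'E'
from h import *
c=load('t1')
for n,P in (('t2',[(57,65),(346,55),(353,273),(63,280)]),('t3',[(477,68),(718,58),(735,340),(492,352)])):
    W=np.array([pt(c,220+u/4.2,90+v/4.2,.030)[:2] for u,v in P])*1000
    tl,tr,br,bl=W; ym=(tl+bl-tr-br)/2; xm=(tl+tr-bl-br)/2
    print(n,W.mean(0),'x size',np.hypot(*xm),'y size',np.hypot(*ym),'yaw',np.degrees(np.arctan2(xm[1],xm[0])),np.degrees(np.arctan2(-ym[0],ym[1])))
print(r.sense()['finger_gap'])
c=snap('wrist','w2'); s=snap('scene','s2')
a=c['pixels'][:260,100:560];b=cv2.resize(s['pixels'][130:240,90:240],None,fx=2.2,fy=2.2)
o=np.zeros((260,790,3),np.uint8);o[:,:460]=a;o[:242,460:790]=b;cv2.imwrite('pics/chk2.png',o[...,::-1])
E
```

```text
t2 [628.03761206 125.99859268] x size 141.83557431879368 y size 186.15050027190304 yaw 3.886348007637445 3.1292749140678424
t3 [ 611.97512244 -131.90296913] x size 184.74560834770514 y size 156.08420237568276 yaw 4.039794039913876 4.443541402720827
0.006768235864951144
```

View pics/chk2.png

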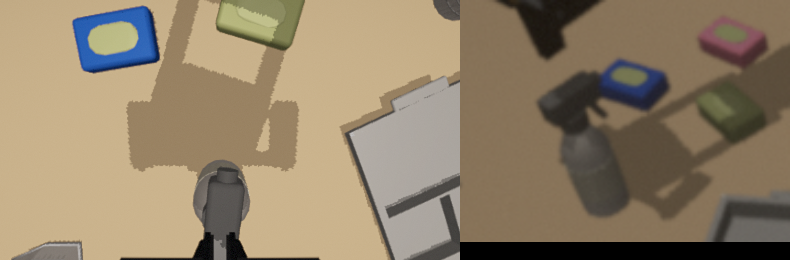

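The spray is still standing; the fingers only closed above it. Reopen, descend, and wait for a full grip.

Call:
apply_moves --increments '[[[0, 0, 0, 0], [0, 0, 0, 0], [0, 0, 0, 0], [0, 0, 0, 0], [0, 0, 0, 0], [0, 0, 0, 0], [0, 0, 0, 0]]]' --hand 0.8

```text
time: 5.22
position: [0.5285, -0.3539, 0.2217]
tool_rot: [0.582, 3.087, -0.0]
contact_force: [0.4, -0.5, 0.6]
finger_gap: 0.0661
grasp_force: 0.0
```

```bash
python3 - <<'E'
from h import *
go([.528,-.353,.146],68.7);print(r.sense()['finger_gap'])
E
```

```text
cur [ 0.5285 -0.3539  0.2217] phi 68.7 q6 -1.87 -> [0.003 0.002 0.252] twist -0.0002 rows 2 t 5.2
0.06614824314874737
```

Call:
apply_moves --increments '[[[0, 0, 0.1, 0], [0, 0, 0.2, 0], [0, 0, 0.25, 0], [0, 0, 0.25, 0]]]'

```text
time: 5.72
position: [0.5279, -0.3534, 0.1454]
tool_rot: [-0.581, -3.085, -0.002]
contact_force: [-1.0, 0.9, 0.5]
finger_gap: 0.0759
grasp_force: 0.0
```

Call:
apply_moves --increments '[[[0, 0, 0, 0], [0, 0, 0, 0], [0, 0, 0, 0], [0, 0, 0, 0], [0, 0, 0, 0], [0, 0, 0, 0], [0, 0, 0, 0], [0, 0, 0, 0], [0, 0, 0, 0]]]' --hand 0 --force 25

```text
time: 6.85
position: [0.5285, -0.3539, 0.1467]
tool_rot: [0.582, 3.087, 0.0]
contact_force: [0.3, 0.7, 0.9]
finger_gap: 0.0283
grasp_force: 25.0
```

Call:
apply_moves --increments '[[[0, 0, -0.05, 0], [0, 0, -0.2, 0], [0, 0, -0.35, 0], [0, 0, -0.35, 0]]]'

```text
time: 7.35
position: [0.5303, -0.3555, 0.2579]
tool_rot: [0.58, 3.079, -0.008]
contact_force: [-0.1, -0.3, -2.4]
finger_gap: 0.0284
grasp_force: 25.0
```

```bash
python3 - <<'E'
from h import *
s=r.sense();print(s['finger_gap'],s['grasp_force'],s['contact_force'])
go([.665,.082,.25],-31.3)
E
```

```text
0.02843754824707614 24.99753177165985 [-0.13800905 -0.31564399 -2.38102393]
cur [ 0.5303 -0.3555  0.2579] phi 68.7 q6 -1.87 -> [0.112 1.522 0.02 ] twist -0.4446 rows 8 t 7.3
```

Call:
apply_moves --increments '[[[0.03, 0.15, 0.02, 0], [0.06, 0.33, 0.02, 0], [0.07, 0.52, 0.02, 0], [0.08, 0.7, 0.02, 0], [0.1, 0.87, 0.02, 0], [0.11, 0.95, 0.02, 0]]]'

```text
time: 8.1
position: [0.6008, -0.0736, 0.2436]
tool_rot: [-0.577, -3.085, -0.001]
contact_force: [0.0, -1.1, -1.9]
finger_gap: 0.0288
grasp_force: 25.0
```

Call:
apply_moves --increments '[[[0.0, 0.1, 0, 0.05], [0.0, 0.2, 0, 0.1], [0.0, 0.3, 0, 0.15], [0.0, 0.4, 0, 0.2], [0.0, 0.5, 0, 0.25], [0.0, 0.57, 0, 0.3], [0.0, 0.57, 0, 0.35], [0, 0.57, 0, 0.4], [0, 0.57, 0, 0.45], [0, 0.57, 0, 0.5], [0, 0.57, 0, 0.556], [0, 0.57, 0, 0.556]]]'

```text
time: 9.6
position: [0.6628, 0.0828, 0.2436]
tool_rot: [-2.737, -1.539, 0.004]
contact_force: [0.1, 0.9, -2.2]
finger_gap: 0.0284
grasp_force: 25.0
```

```bash
python3 - <<'E'
from h import *
s=r.sense();print(s['finger_gap'],s['grasp_force'])
snap('wrist','w3');snap('scene','s3')
a=load('w3')['pixels'];b=load('s3')['pixels']
o=np.zeros((560,800,3),np.uint8);o[:250,:400]=cv2.resize(a,(400,250));o[:310,400:800]=b[40:350,120:520]
cv2.imwrite('pics/w3s.png',o[:310,:,::-1])
go([.665,.082,.1515],-31.3)
E
```

```text
0.028368023112881197 24.997921586036682
cur [0.663  0.0828 0.2443] phi -31.3 q6 0.59 -> [0.001 0.007 0.309] twist 0.0002 rows 2 t 9.7
```

View pics/w3s.png

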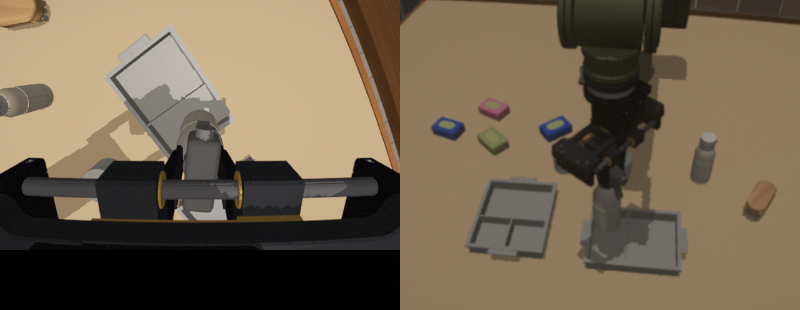

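Wrist view (half scale): tray_two rim corners at about (107,75), (168,28) and (231,122). Scene: the spray hangs upright over the tray's small well. I'll check the tray pose with these corners.

```bash
python3 - <<'E'
from h import *
c=load('w3')
A,B,C=[pt(c,u*1.6,v*1.6,.03)[:2]*1000 for u,v in ((107,75),(168,28),(231,122))]
print(A,B,C,np.hypot(*(A-B)),np.hypot(*(C-B)),'centre',(A+C)/2)
d=B-C;print(np.degrees(np.arctan2(d[1],d[0])),np.degrees(np.arctan2(*(A-B)[::-1])))
t=(630,127);th=np.radians(3.5);R=np.array([[np.cos(th),-np.sin(th)],[np.sin(th),np.cos(th)]])
for q in ((-66.5,90.5),(66.5,90.5),(-66.5,-90.5),(66.5,-90.5)): print(R@q+t,proj(c,[*(R@q+t)/1000,.03])/1.6)
E
```

```text
[562.69736739 216.78844612] [689.08503852 223.91128848] [698.75027975  39.80935675] 126.588223368648 184.35546683925978 centre [630.72382357 128.29890144]
93.00523516463583 -176.77438823452763
[558.09914308 213.27147138] [106.08983093  78.30645972]
[690.85107127 221.39092714] [169.81052355  28.80747867]
[569.14892873  32.60907286] [170.69792071 160.94018203]
[701.90085692  40.72852862] [232.33285712 120.64362902]
```

Call:
apply_moves --increments '[[[0, 0.006, 0.15, 0], [0, 0.006, 0.25, 0], [0, 0.006, 0.29, 0], [0, 0.006, 0.305, 0], [0, 0.006, 0.31, 0], [0, 0.006, 0.31, 0]]]'

```text
time: 10.45
position: [0.666, 0.082, 0.1543]
tool_rot: [2.739, 1.537, 0.003]
contact_force: [-0.1, -0.0, -2.6]
finger_gap: 0.0286
grasp_force: 25.0
```

Call:
apply_moves --increments '[[[0, 0, 0, 0], [0, 0, 0, 0], [0, 0, 0, 0], [0, 0, 0, 0], [0, 0, 0, 0], [0, 0, 0, 0]]]' --hand 0.7

```text
time: 11.2
position: [0.6651, 0.0819, 0.1526]
tool_rot: [2.74, 1.537, -0.0]
contact_force: [-0.3, 0.3, -0.1]
finger_gap: 0.0667
grasp_force: 0.0
```

Call:
apply_moves --increments '[[[0, 0, -0.1, 0], [0, 0, -0.2, 0], [0, 0, -0.35, 0], [0, 0, -0.35, 0], [0, 0, -0.35, 0]]]' --hand 0.85

```text
time: 11.82
position: [0.6649, 0.0819, 0.257]
tool_rot: [-2.74, -1.537, 0.001]
contact_force: [-0.7, -0.1, -0.5]
finger_gap: 0.0811
grasp_force: 0.0
```

```bash
python3 - <<'E'
from h import *
go([.487,.387,.25],64.4)
c=snap('scene','s4')
E
```

```text
cur [0.6649 0.0819 0.257 ] phi -31.4 q6 0.59 -> [ 0.559 -1.036  0.024] twist 0.4677 rows 8 t 11.8
```

Call:
apply_moves --increments '[[[0.1, -0.15, 0, -0.04], [0.2, -0.3, 0, -0.09], [0.3, -0.45, 0, -0.14], [0.4, -0.6, 0, -0.2], [0.5, -0.8, 0, -0.25], [0.559, -1.0, 0, -0.3], [0.559, -1.0, 0, -0.35], [0.559, -1.0, 0, -0.4], [0.559, -1.0, 0, -0.46], [0.559, -1.0, 0, -0.5], [0.559, -1.0, 0, -0.532], [0.559, -1.0, 0, -0.532]]]' --hand 0.8

```text
time: 13.38
position: [0.4958, 0.381, 0.2554]
tool_rot: [-0.699, -3.06, 0.004]
contact_force: [0.2, -0.5, -0.1]
finger_gap: 0.0759
grasp_force: 0.0
```

```bash
python3 - <<'E'
from h import *
c=snap('wrist','w5'); go([.487,.387,.15],64.4)
im=cv2.cvtColor(c['pixels'],cv2.COLOR_RGB2HSV).astype(int); m=((im[...,0]<17)&(im[...,1]>100)&(im[...,2]>100)).astype(np.uint8)*255
print(proj(c,[.487,.387,.04]))
ks=sorted(cv2.findContours(m,0,1)[0],key=cv2.contourArea)[-3:]
for k in ks:
    w=np.array([pt(c,*p,.039)[:2] for p in k[:,0]],np.float32)*1000; R=cv2.minAreaRect(w); b=cv2.boxPoints(R); L=max(b[1]-b[0],b[2]-b[1],key=np.linalg.norm); print(cv2.boundingRect(k),R,np.degrees(np.arctan2(L[1],L[0])))
s=load('s4')['pixels'];o=np.zeros((400,800,3),np.uint8);o[:400,:480]=cv2.resize(c['pixels'],(480,300),interpolation=3)[0:300].repeat(1,0) if 0 else 0
o[:300,:480]=cv2.resize(c['pixels'],(480,300));o[:200,480:800]=cv2.resize(s,None,fx=1,fy=1)[150:350,190:510]
cv2.imwrite('pics/w5s.png',o[:300,:,::-1])
E
```

```text
cur [0.4959 0.381  0.2558] phi 64.2 q6 -0.55 -> [0.035 0.006 0.353] twist -0.0009 rows 2 t 13.4
[320.58918143 168.81945489]
(304, 122, 43, 91) ((488.6947021484375, 391.14105224609375), (44.30517578125, 97.21975708007812), 63.666648864746094) -26.333338
```

View pics/w5s.png

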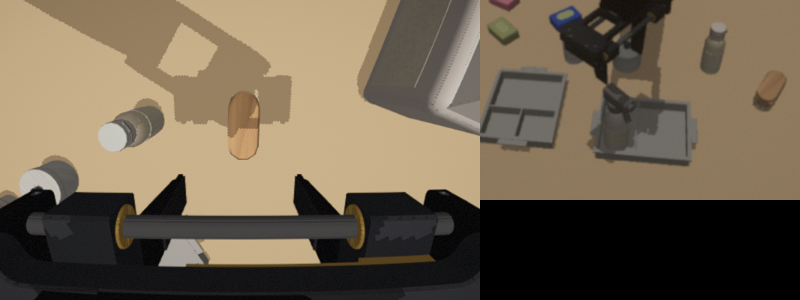

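Wrist: the brush is at (243,125) in the half image, the bottle at (125,130) and the jug at right, over 90 mm clear. Scene: the spray stands in the small well.

```bash
python3 - <<'E'
from h import *
go([.488,.390,.037],63.7)
E
```

```text
cur [0.4959 0.381  0.2558] phi 64.2 q6 -0.55 -> [0.036 0.017 0.729] twist 0.003 rows 4 t 13.4
```

Call:
apply_moves --increments '[[[0.036, 0.017, 0.15, 0.003], [0.036, 0.017, 0.3, 0.003], [0.036, 0.017, 0.48, 0.003], [0.036, 0.017, 0.62, 0.003], [0.036, 0.017, 0.7, 0.003], [0.036, 0.017, 0.729, 0.003], [0.036, 0.017, 0.729, 0.003]]]'

```text
time: 14.3
position: [0.4888, 0.3906, 0.0386]
tool_rot: [-0.713, -3.059, 0.001]
contact_force: [-0.0, 0.6, 1.1]
finger_gap: 0.0759
grasp_force: 0.0
```

Call:
apply_moves --increments '[[[0, 0, 0, 0], [0, 0, 0, 0], [0, 0, 0, 0], [0, 0, 0, 0], [0, 0, 0, 0], [0, 0, 0, 0], [0, 0, 0, 0]]]' --hand 0 --force 25

```text
time: 15.18
position: [0.4892, 0.3908, 0.0395]
tool_rot: [0.712, 3.059, 0.0]
contact_force: [-0.7, -0.8, 5.0]
finger_gap: 0.0449
grasp_force: 25.0
```

```bash
python3 - <<'E'
from h import *
s=r.sense();print(s['finger_gap'],s['grasp_force'])
go([.488,.390,.2])
E
```

```text
0.04494536514930971 24.991173148155212
cur [0.4892 0.3908 0.0395] phi 63.8 q6 -0.53 -> [ 0.002 -0.004 -0.535] twist 0 rows 3 t 15.2
```

Call:
apply_moves --increments '[[[0, 0, -0.1, 0], [0, 0, -0.25, 0], [0, 0, -0.42, 0], [0, 0, -0.53, 0], [0, 0, -0.53, 0]]]'

```text
time: 15.8
position: [0.4904, 0.3917, 0.2009]
tool_rot: [0.711, 3.056, 0.007]
contact_force: [0.3, 0.1, -1.8]
finger_gap: 0.0445
grasp_force: 25.0
```

```bash
python3 - <<'E'
from h import *
s=r.sense();print(s['finger_gap'],s['grasp_force'])
go([.626,.1675,.2],58.2)
E
```

```text
0.044475208851627056 24.990087747573853
cur [0.4904 0.3917 0.2009] phi 63.8 q6 -0.53 -> [-0.736 -0.471  0.003] twist 0.0311 rows 5 t 15.8
```

Call:
apply_moves --increments '[[[-0.1, -0.06, 0, 0.031], [-0.25, -0.16, 0, 0.031], [-0.4, -0.26, 0, 0.031], [-0.55, -0.35, 0, 0.031], [-0.68, -0.43, 0, 0.031], [-0.736, -0.471, 0, 0.031], [-0.736, -0.471, 0, 0.031], [-0.736, -0.471, 0, 0.031]]]'

```text
time: 16.8
position: [0.6238, 0.1676, 0.1969]
tool_rot: [-0.858, -3.02, 0.0]
contact_force: [-0.1, -0.2, -0.8]
finger_gap: 0.0448
grasp_force: 25.0
```

```bash
python3 - <<'E'
from h import *
s=r.sense();print(s['finger_gap'],s['grasp_force'])
go([.626,.1675,.045],58.2)
c=snap('wrist','w6');s=snap('scene','s6');o=np.zeros((300,800,3),np.uint8)
o[:300,:480]=cv2.resize(c['pixels'],(480,300));o[:300,480:800]=s['pixels'][60:360,230:550]
cv2.imwrite('pics/w6s.png',o[...,::-1])
E
```

```text
0.044835462046871555 24.990143179893494
cur [0.6238 0.1676 0.1969] phi 58.3 q6 -0.84 -> [-0.007  0.004  0.506] twist 0.0005 rows 3 t 16.8
```

View pics/w6s.png

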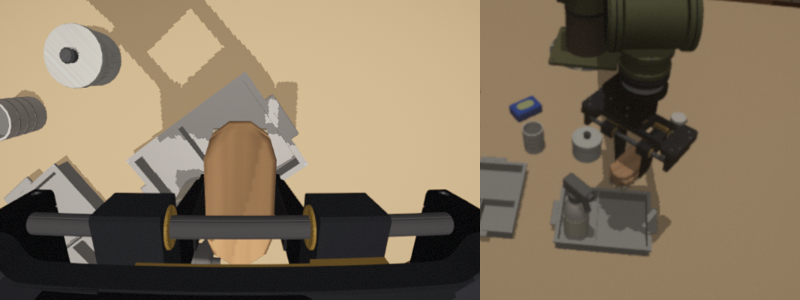

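Wrist: the brush is held straight above tray_two's large well, with the tin at (75,55) clear. Scene: the spray is at (575,215), clear of the gripper. Descending.

Call:
apply_moves --increments '[[[-0.007, 0.004, 0.12, 0], [-0.007, 0.004, 0.25, 0], [-0.007, 0.004, 0.35, 0], [-0.007, 0.004, 0.42, 0], [-0.007, 0.004, 0.42, 0]]]'

```text
time: 17.52
position: [0.6257, 0.1668, 0.0701]
tool_rot: [-0.858, -3.019, 0.002]
contact_force: [-0.6, -0.2, -1.0]
finger_gap: 0.045
grasp_force: 25.0
```

```bash
python3 - <<'E'
from h import *
go([.626,.1675,.0445],58.2);print(r.sense()['contact_force'])
E
```

```text
cur [0.6257 0.1668 0.0701] phi 58.3 q6 -0.84 -> [0.    0.003 0.085] twist 0.0004 rows 1 t 17.5
[-0.58621599 -0.22545462 -0.97022335]
```

Call:
apply_moves --increments '[[[0, 0.003, 0.04, 0], [0, 0.003, 0.065, 0], [0, 0.003, 0.08, 0], [0, 0.003, 0.085, 0], [0, 0.003, 0.085, 0]]]'

```text
time: 18.15
position: [0.6278, 0.1671, 0.0466]
tool_rot: [0.86, 3.021, 0.0]
contact_force: [-0.8, 1.0, -0.7]
finger_gap: 0.0448
grasp_force: 25.0
```

Call:
apply_moves --increments '[[[0, 0, 0, 0], [0, 0, 0, 0], [0, 0, 0, 0], [0, 0, 0, 0]]]' --hand 0.64

```text
time: 18.65
position: [0.6277, 0.1671, 0.0466]
tool_rot: [0.86, 3.021, 0.0]
contact_force: [0.3, -0.3, 0.2]
finger_gap: 0.0609
grasp_force: 0.0
```

Call:
apply_moves --increments '[[[0, 0, -0.1, 0], [0, 0, -0.25, 0], [0, 0, -0.42, 0], [0, 0, -0.58, 0], [0, 0, -0.65, 0], [0, 0, -0.65, 0]]]'

```text
time: 19.4
position: [0.6283, 0.1672, 0.2428]
tool_rot: [0.859, 3.019, 0.002]
contact_force: [0.0, 0.5, -0.3]
finger_gap: 0.0607
grasp_force: 0.0
```

```bash
python3 - <<'E'
from h import *
print(r.sense()['contact_force'])
snap('scene','s7'); th=53.3
go([.3925,-.259,.25],th+90)
E
```

```text
[ 0.00438752  0.54844199 -0.26577965]
cur [0.6273 0.1671 0.2403] phi 58.2 q6 -0.84 -> [-0.082 -1.619 -0.031] twist -0.4726 rows 8 t 19.4
```

Call:
apply_moves --increments '[[[-0.01, -0.15, -0.03, 0], [-0.03, -0.35, -0.03, 0.05], [-0.04, -0.55, -0.03, 0.1], [-0.05, -0.75, -0.03, 0.15], [-0.05, -0.95, -0.03, 0.2], [-0.05, -1, -0.03, 0.25]]]' --hand 0.8

```text
time: 20.2
position: [0.4795, -0.0977, 0.2468]
tool_rot: [-1.959, -2.45, 0.004]
contact_force: [0.3, 0.1, 1.2]
finger_gap: 0.0759
grasp_force: 0.0
```

```bash
python3 - <<'E'
from h import *
go([.3925,-.259,.25],-36.7)
E
```

```text
cur [ 0.4795 -0.0977  0.2468] phi 12.7 q6 -0.53 -> [-0.461 -0.401 -0.01 ] twist 0.2745 rows 5 t 20.2
```

Call:
apply_moves --increments '[[[-0.1, -0.08, -0.01, 0.05], [-0.22, -0.18, -0.01, 0.1], [-0.33, -0.29, -0.01, 0.15], [-0.43, -0.38, -0.01, 0.2], [-0.461, -0.401, -0.01, 0.25], [-0.461, -0.401, -0.01, 0.2745], [-0.461, -0.401, -0.01, 0.2745], [-0.461, -0.401, -0.01, 0.2745]]]'

```text
time: 21.2
position: [0.3965, -0.2574, 0.2517]
tool_rot: [-2.798, -1.422, 0.002]
contact_force: [-0.0, 0.1, 0.3]
finger_gap: 0.0763
grasp_force: 0.0
```

```bash
python3 - <<'E'
from h import *
c=snap('wrist','w8'); 
im=cv2.cvtColor(c['pixels'],cv2.COLOR_RGB2HSV).astype(int); m=((im[...,0]>25)&(im[...,0]<45)&(im[...,1]>60)&(im[...,2]>60)).astype(np.uint8)*255
print(proj(c,[.3925,-.259,.02]))
for k in sorted(cv2.findContours(m,0,1)[0],key=cv2.contourArea)[-3:]:
    w=np.array([pt(c,*p,.022)[:2] for p in k[:,0]],np.float32)*1000; R=cv2.minAreaRect(w); b=cv2.boxPoints(R); L=max(b[1]-b[0],b[2]-b[1],key=np.linalg.norm); print(cv2.boundingRect(k),R[:2],np.degrees(np.arctan2(L[1],L[0])))
go([.3925,-.259,.024],-36.7)
s=load('s7')['pixels'];o=np.zeros((300,800,3),np.uint8)
o[:300,:480]=cv2.resize(c['pixels'],(480,300));o[:300,480:800]=cv2.resize(s[170:320,270:430],(320,300))
cv2.imwrite('pics/w8s.png',o[...,::-1])
E
```

```text
[318.66052122 178.98768158]
(162, 97, 43, 27) ((319.83270263671875, -111.50706481933594), (25.924095153808594, 46.513275146484375)) -46.09197
(298, 146, 45, 67) ((393.25830078125, -260.1595764160156), (75.46350860595703, 48.917964935302734)) 53.26409
(0, 148, 52, 118) ((72.97844696044922, -82.54634094238281), (157.1575469970703, 71.43302917480469)) 38.8488
cur [ 0.3966 -0.2575  0.2521] phi -36.1 q6 -0.06 -> [-0.012 -0.007  0.76 ] twist 0.0033 rows 4 t 21.2
```

View pics/w8s.png

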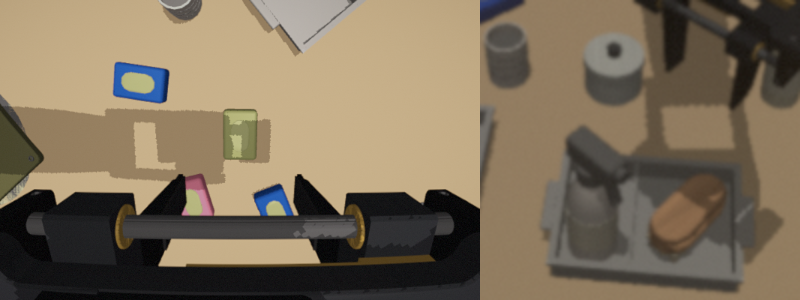

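Wrist: olive soap is at (240,133), with pink and blue over 70 mm off the finger line. Scene: the spray stands in the small well and the brush lies bristles down in the large well. Picking up the soap.

Call:
apply_moves --increments '[[[-0.011, -0.003, 0.15, 0.002], [-0.011, -0.003, 0.32, 0.002], [-0.011, -0.003, 0.5, 0.002], [-0.011, -0.003, 0.65, 0.002], [-0.011, -0.003, 0.73, 0.002], [-0.011, -0.003, 0.757, 0.002], [-0.011, -0.003, 0.757, 0.002]]]'

```text
time: 22.12
position: [0.3944, -0.26, 0.0264]
tool_rot: [-2.805, -1.414, 0.0]
contact_force: [0.0, -1.1, 0.0]
finger_gap: 0.0762
grasp_force: 0.0
```

Call:
apply_moves --increments '[[[0, 0, 0, 0], [0, 0, 0, 0], [0, 0, 0, 0], [0, 0, 0, 0], [0, 0, 0, 0], [0, 0, 0, 0], [0, 0, 0, 0]]]' --hand 0 --force 25

```text
time: 23.0
position: [0.3946, -0.2604, 0.0271]
tool_rot: [2.805, 1.413, 0.0]
contact_force: [-0.6, 1.0, 6.6]
finger_gap: 0.0498
grasp_force: 25.0
```

```bash
python3 - <<'E'
from h import *
s=r.sense();print(s['finger_gap'],s['grasp_force'])
go([.393,-.26,.15])
E
```

```text
0.049814709019724825 25.000849664211273
cur [ 0.3946 -0.2604  0.0271] phi -36.5 q6 -0.06 -> [-0.002 -0.005 -0.41 ] twist 0 rows 2 t 23.0
```

Call:
apply_moves --increments '[[[0, 0, -0.1, 0], [0, 0, -0.25, 0], [0, 0, -0.42, 0], [0, 0, -0.55, 0], [0, 0, -0.55, 0]]]'

```text
time: 23.62
position: [0.3958, -0.2614, 0.1947]
tool_rot: [2.8, 1.41, 0.004]
contact_force: [0.8, -0.3, -1.5]
finger_gap: 0.0501
grasp_force: 25.0
```

```bash
python3 - <<'E'
from h import *
s=r.sense();print(s['finger_gap'],s['grasp_force'])
go([.5776,-.1347,.2],94.3)
E
```

```text
0.05010065212187205 24.999397695064545
cur [ 0.3958 -0.2614  0.1947] phi -36.5 q6 -0.06 -> [ 0.7    0.235 -0.016] twist 0.2731 rows 5 t 23.6
```

Call:
apply_moves --increments '[[[0.1, 0.03, -0.015, 0.04], [0.25, 0.08, -0.015, 0.09], [0.4, 0.13, -0.015, 0.14], [0.55, 0.18, -0.015, 0.2], [0.66, 0.22, -0.015, 0.25], [0.7, 0.235, -0.015, 0.273], [0.7, 0.235, -0.015, 0.273], [0.7, 0.235, -0.015, 0.273], [0.7, 0.235, -0.015, 0.273]]]'

```text
time: 24.75
position: [0.5752, -0.1338, 0.1952]
tool_rot: [-3.139, -0.118, 0.001]
contact_force: [0.1, 0.1, -1.8]
finger_gap: 0.0499
grasp_force: 25.0
```

```bash
python3 - <<'E'
from h import *
c=snap('wrist','w9'); t=np.array((614,-132));th=np.radians(4.3);R=np.array([[np.cos(th),-np.sin(th)],[np.sin(th),np.cos(th)]])
for q in ((-88,75.5),(88,75.5),(-88,-75.5),(88,-75.5)): print(np.round(proj(c,[*(R@q+t)/1000,.03])*.75,1))
go([.5776,-.1347,.032],94.3)
cv2.imwrite('pics/w9.png',c['pixels'][...,::-1])
cv2.imwrite('pics/w9h.png',cv2.resize(c['pixels'],(480,300))[...,::-1])
E
```

```text
[183.3 178.4]
[175.3  33.1]
[299.6 178.4]
[308.1  33.2]
cur [ 0.5753 -0.1339  0.1956] phi -85.7 q6 1.18 -> [0.008 0.003 0.545] twist -0.0001 rows 3 t 24.8
```

View pics/w9h.png

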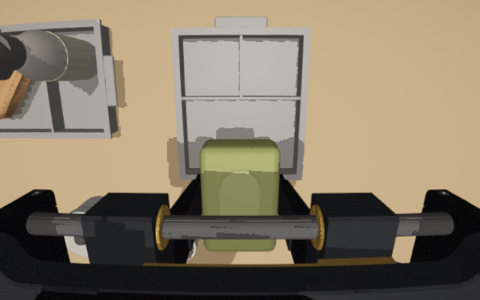

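Wrist: tray_three rim corners are at (173,30) and (310,29) and the divider at row 97, within about 3 px of the prediction. The soap is aligned over the wide well. Lowering.

Call:
apply_moves --increments '[[[0.01, 0.003, 0.12, 0], [0.01, 0.003, 0.26, 0], [0.01, 0.003, 0.4, 0], [0.01, 0.003, 0.48, 0], [0.01, 0.003, 0.52, 0], [0.01, 0.003, 0.538, 0], [0.01, 0.003, 0.542, 0], [0.01, 0.003, 0.542, 0]]]'

```text
time: 25.8
position: [0.5798, -0.1343, 0.0345]
tool_rot: [3.139, 0.118, 0.003]
contact_force: [-0.3, 0.2, -0.4]
finger_gap: 0.05
grasp_force: 25.0
```

Call:
apply_moves --increments '[[[0, 0, 0, 0], [0, 0, 0, 0], [0, 0, 0, 0], [0, 0, 0, 0]]]' --hand 0.74

```text
time: 26.3
position: [0.5791, -0.1341, 0.0334]
tool_rot: [3.139, 0.118, 0.0]
contact_force: [0.1, 1.2, -0.8]
finger_gap: 0.07
grasp_force: 0.0
```

Call:
apply_moves --increments '[[[0, 0, -0.1, 0], [0, 0, -0.25, 0], [0, 0, -0.42, 0], [0, 0, -0.58, 0], [0, 0, -0.75, 0], [0, 0, -0.75, 0]]]'

```text
time: 27.05
position: [0.5815, -0.1348, 0.2648]
tool_rot: [3.136, 0.118, 0.016]
contact_force: [-0.2, -0.3, 0.5]
finger_gap: 0.0704
grasp_force: 0.0
```

```bash
python3 - <<'E'
from h import *
snap('wrist','w10')
c=load('top0');print(pt(c,208.5,203.5,.13)); s=load('scene0'); print(pt(s,400+(566-480)/3,160+52/3,.13),pt(s,400+(540-480)/3,160+180/3,0))
go([.421,.2595,.28],0)
E
```

```text
[0.4191203  0.25814953 0.13      ]
[0.42428286 0.26124317 0.13      ] [0.43029602 0.26293389 0.        ]
cur [ 0.5801 -0.1344  0.2613] phi -85.7 q6 1.18 -> [-0.43  -1.349 -0.067] twist -0.476 rows 9 t 27.1
```

Call:
apply_moves --increments '[[[-0.06, -0.18, -0.06, 0], [-0.12, -0.38, -0.06, 0], [-0.18, -0.58, -0.06, 0], [-0.24, -0.78, -0.06, 0], [-0.3, -0.95, -0.06, 0]]]'

```text
time: 27.72
position: [0.4659, 0.145, 0.274]
tool_rot: [3.139, 0.119, -0.005]
contact_force: [0.4, -0.6, 0.5]
finger_gap: 0.0706
grasp_force: 0.0
```

Call:
apply_moves --increments '[[[-0.06, -0.19, 0, 0], [-0.13, -0.4, 0, 0], [-0.13, -0.4, 0, 0], [-0.13, -0.4, 0, 0], [-0.13, -0.4, 0, 0]]]' --hand 0.74

```text
time: 28.35
position: [0.4203, 0.2588, 0.2754]
tool_rot: [3.139, 0.115, -0.002]
contact_force: [0.3, 0.1, 0.5]
finger_gap: 0.0703
grasp_force: 0.0
```

```bash
python3 - <<'E'
from h import *
c=snap('wrist','w11'); go([.421,.26,.12])
h=cv2.cvtColor(c['pixels'],cv2.COLOR_RGB2HSV).astype(int); u,v=proj(c,[.421,.26,.13]);print(u,v)
m=((h[...,1]<25)&(h[...,2]>140)).astype(np.uint8)*255
for k in sorted(cv2.findContours(m,0,1)[0],key=cv2.contourArea)[-4:]:
    (x,y),rr=cv2.minEnclosingCircle(k); print(x,y,rr,cv2.contourArea(k),pt(c,x,y,.13))
o=np.zeros((300,800,3),np.uint8);o[:,:400]=c['pixels'][0:300,120:520];o[:300,400:]=load('w10')['pixels'][0:300,120:520]
cv2.imwrite('pics/w11.png',o[...,::-1])
E
```

```text
cur [0.4205 0.2588 0.2757] phi -85.8 q6 1.94 -> [ 0.002 -0.004  0.519] twist 0 rows 3 t 28.4
319.4739081650331 193.04093466276944
605.0 182.0 22.203702926635742 1188.0 [ 0.45128691 -0.00223088  0.13      ]
625.5 61.0 62.47609329223633 2628.0 [0.55803679 0.00553886 0.13      ]
494.5 172.5 32.10150146484375 2794.0 [0.45106019 0.10762272 0.13      ]
454.0424499511719 8.648541450500488 96.34660339355469 6565.0 [0.57910198 0.16487414 0.13      ]
```

View pics/w11.png

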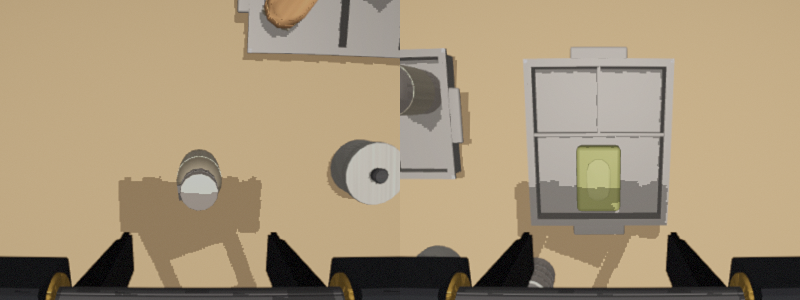

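Left: the cap is at (199,191), full-frame 319,191, as predicted. Right: the soap lies flat in the wide well, and tray_three's rim corners are at full-frame (244,60), (394,60), (386,225) and (251,225).

Call:
apply_moves --increments '[[[0, -0.003, 0.15, 0], [0, -0.003, 0.3, 0], [0, -0.003, 0.43, 0], [0, -0.003, 0.5, 0], [0, -0.003, 0.515, 0], [0, -0.003, 0.515, 0]]]'

```text
time: 29.15
position: [0.4205, 0.2605, 0.1223]
tool_rot: [-3.139, -0.116, -0.001]
contact_force: [-0.5, 0.1, 0.1]
finger_gap: 0.0705
grasp_force: 0.0
```

Call:
apply_moves --increments '[[[0, 0, 0, 0], [0, 0, 0, 0], [0, 0, 0, 0], [0, 0, 0, 0], [0, 0, 0, 0], [0, 0, 0, 0], [0, 0, 0, 0], [0, 0, 0, 0], [0, 0, 0, 0]]]' --hand 0 --force 25

```text
time: 30.28
position: [0.4199, 0.2611, 0.1219]
tool_rot: [-3.139, -0.118, -0.0]
contact_force: [-0.0, -0.5, 1.8]
finger_gap: 0.0336
grasp_force: 25.0
```

```bash
python3 - <<'E'
from h import *
s=r.sense();print(s['finger_gap'],s['grasp_force'],s['position'])
c=load('w10'); W=np.array([pt(c,u,v,.03)[:2] for u,v in ((244,60),(394,60),(386,225),(251,225))])*1000
print(W,W.mean(0)); tl,tr,br,bl=W; e=(tl+tr-bl-br); print(np.degrees(np.arctan2(e[1],e[0])))
E
```

```text
0.03355584760420354 24.962435960769653 [0.41990687 0.26106932 0.12188408]
[[ 699.99991382  -46.0956449 ]
 [ 712.00772076 -203.32441847]
 [ 529.93693559 -216.70433554]
 [ 518.21817294  -59.00287371]] [ 615.04068577 -131.28181816]
4.132251673693487
```

Call:
apply_moves --increments '[[[0, 0, -0.08, 0], [0, 0, -0.22, 0], [0, 0, -0.38, 0], [0, 0, -0.42, 0], [0, 0, -0.42, 0]]]'

```text
time: 30.9
position: [0.4198, 0.261, 0.2474]
tool_rot: [-3.139, -0.118, -0.0]
contact_force: [-1.0, -0.7, -2.1]
finger_gap: 0.0335
grasp_force: 25.0
```

```bash
python3 - <<'E'
from h import *
s=r.sense();print(s['finger_gap'],s['grasp_force'])
go([.6666,-.1643,.245])
E
```

```text
0.03352954916956229 24.957919120788574
cur [0.4198 0.261  0.2474] phi -85.7 q6 1.94 -> [0.714 1.475 0.008] twist 0 rows 8 t 30.9
```

Call:
apply_moves --increments '[[[0.06, 0.12, 0, 0], [0.14, 0.28, 0, 0], [0.22, 0.45, 0, 0], [0.3, 0.62, 0, 0], [0.38, 0.8, 0, 0], [0.46, 0.95, 0, 0]]]'

```text
time: 31.65
position: [0.5781, -0.0147, 0.2439]
tool_rot: [-3.139, -0.117, 0.008]
contact_force: [1.1, 0.9, -1.9]
finger_gap: 0.0338
grasp_force: 25.0
```

Call:
apply_moves --increments '[[[0.08, 0.16, 0, 0], [0.16, 0.33, 0, 0], [0.23, 0.47, 0, 0], [0.254, 0.525, 0, 0], [0.254, 0.525, 0, 0], [0.254, 0.525, 0, 0]]]'

```text
time: 32.4
position: [0.6659, -0.1627, 0.2466]
tool_rot: [-3.138, -0.12, 0.003]
contact_force: [-0.1, 0.8, -1.0]
finger_gap: 0.0335
grasp_force: 25.0
```

```bash
python3 - <<'E'
from h import *
s=r.sense();print(s['finger_gap'],s['grasp_force'])
go([.6666,-.1643,.127],94.2)
c=snap('wrist','w12')
print(proj(c,[.6666,-.1643,.004]))
cv2.imwrite('pics/w12.png',c['pixels'][:300,120:520,::-1])
E
```

```text
0.03349837737230728 24.958841800689697
cur [ 0.6659 -0.1627  0.2466] phi -85.6 q6 1.18 -> [0.003 0.006 0.399] twist 0.001 rows 2 t 32.4
[322.2297287  172.33877515]
```

View pics/w12.png

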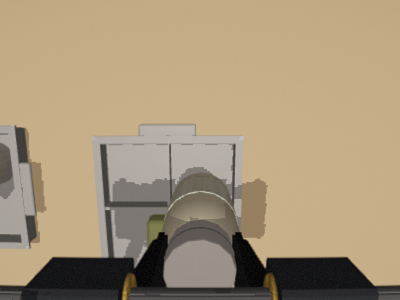

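Crop: the target well spans (172–235, 143–203), centre at full-frame (323,173), which matches the prediction (322,172). Lowering.

Call:
apply_moves --increments '[[[0.003, 0.006, 0.12, 0], [0.003, 0.006, 0.25, 0], [0.003, 0.006, 0.34, 0], [0.003, 0.006, 0.38, 0], [0.003, 0.006, 0.396, 0], [0.003, 0.006, 0.398, 0], [0.003, 0.006, 0.398, 0]]]'

```text
time: 33.33
position: [0.6686, -0.166, 0.13]
tool_rot: [3.139, 0.118, 0.004]
contact_force: [-0.0, -0.2, -0.9]
finger_gap: 0.0336
grasp_force: 25.0
```

Call:
apply_moves --increments '[[[0, 0, 0, 0], [0, 0, 0, 0], [0, 0, 0, 0], [0, 0, 0, 0], [0, 0, 0, 0]]]' --hand 0.7

```text
time: 33.95
position: [0.6677, -0.1659, 0.1283]
tool_rot: [3.139, 0.118, -0.0]
contact_force: [0.2, 0.1, -0.0]
finger_gap: 0.0663
grasp_force: 0.0
```

Call:
apply_moves --increments '[[[0, 0, -0.1, 0], [0, 0, -0.2, 0], [0, 0, -0.35, 0], [0, 0, -0.4, 0], [0, 0, -0.4, 0]]]' --hand 0.85

```text
time: 34.58
position: [0.6682, -0.166, 0.2493]
tool_rot: [3.139, 0.118, 0.003]
contact_force: [0.3, 0.2, -0.5]
finger_gap: 0.0807
grasp_force: 0.0
```

```bash
python3 - <<'E'
from h import *
print(r.sense()['finger_gap'])
go([.438,-.063,.2],4.2)
E
```

```text
0.08066270635311816
cur [ 0.6682 -0.166   0.2493] phi -85.7 q6 1.17 -> [-0.74  -0.4    0.163] twist -0.4994 rows 9 t 34.6
```

Call:
apply_moves --increments '[[[-0.12, -0.06, 0, -0.05], [-0.3, -0.15, 0.03, -0.1], [-0.48, -0.25, 0.06, -0.15], [-0.65, -0.35, 0.06, -0.2], [-0.74, -0.4, 0.06, -0.25], [-0.74, -0.4, 0.06, -0.3], [-0.74, -0.4, 0.06, -0.36], [-0.74, -0.4, 0.06, -0.41], [-0.74, -0.4, 0.06, -0.46], [-0.74, -0.4, 0.06, -0.5], [-0.74, -0.4, 0.06, -0.5]]]' --hand 0.9

```text
time: 35.95
position: [0.4363, -0.0626, 0.2279]
tool_rot: [-2.136, -2.299, 0.003]
contact_force: [1.1, -0.5, 0.3]
finger_gap: 0.0856
grasp_force: 0.0
```

```bash
python3 - <<'E'
from h import *
c=snap('wrist','w13'); go([.438,-.063,.05],4.2)
print(proj(c,[.438,-.063,.065]),proj(c,[.438+.025,-.063,.065]),proj(c,[.438-.025,-.063,.065]),proj(c,[.438,-.063+.025,.065]))
cv2.imwrite('pics/w13.png',c['pixels'][:300,:,::-1])
E
```

```text
cur [ 0.4365 -0.0626  0.2283] phi 4.2 q6 -0.34 -> [-0.002  0.007  0.594] twist -0.0001 rows 3 t 36.0
[321.72992526 191.19176941] [348.60319216 193.17001696] [294.79022673 189.21844894] [323.81397364 164.50638482]
```

View pics/w13.png

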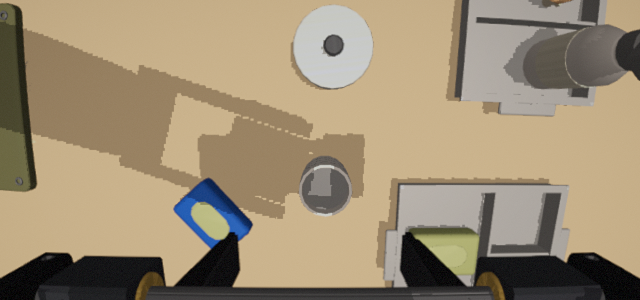

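Wrist: the cup rim is centred at (325,190), about 3 mm +x of the estimate, mouth up. The blue soap (213,215) and the tray are clear of the fingers.

Call:
apply_moves --increments '[[[-0.002, 0.013, 0.15, 0], [-0.002, 0.013, 0.3, 0], [-0.002, 0.013, 0.45, 0], [-0.002, 0.013, 0.55, 0], [-0.002, 0.013, 0.583, 0], [-0.002, 0.013, 0.583, 0]]]' --hand 0.78

```text
time: 36.75
position: [0.441, -0.0631, 0.0551]
tool_rot: [-2.136, -2.302, 0.001]
contact_force: [0.7, -1.2, -0.9]
finger_gap: 0.074
grasp_force: 0.0
```

Call:
apply_moves --increments '[[[0, 0, 0, 0], [0, 0, 0, 0], [0, 0, 0, 0], [0, 0, 0, 0], [0, 0, 0, 0], [0, 0, 0, 0], [0, 0, 0, 0]]]' --hand 0 --force 12

```text
time: 37.62
position: [0.4419, -0.0634, 0.0563]
tool_rot: [2.136, 2.303, 0.001]
contact_force: [-0.9, 0.2, 6.1]
finger_gap: 0.0495
grasp_force: 12.0
```

```bash
python3 - <<'E'
from h import *
s=r.sense();print(s['finger_gap'],s['grasp_force'],s['contact_force'])
go([.6612,-.0915,.2],4.2)
E
```

```text
0.049452380255911824 12.000322017702274 [-0.85952722  0.17629847  6.11026386]
cur [ 0.4419 -0.0634  0.0563] phi 4.3 q6 -0.34 -> [-0.149  0.722 -0.478] twist 0.0006 rows 5 t 37.6
```

Call:
apply_moves --increments '[[[0, 0, -0.08, 0], [0, 0, -0.22, 0], [0, 0, -0.38, 0], [0, 0.05, -0.48, 0], [-0.03, 0.18, -0.48, 0], [-0.07, 0.34, -0.48, 0], [-0.1, 0.5, -0.48, 0], [-0.13, 0.64, -0.48, 0], [-0.149, 0.722, -0.48, 0], [-0.149, 0.722, -0.48, 0], [-0.149, 0.722, -0.48, 0]]]'

```text
time: 39.0
position: [0.6596, -0.0912, 0.1986]
tool_rot: [-2.135, -2.302, 0.001]
contact_force: [-0.2, 0.6, -1.2]
finger_gap: 0.0489
grasp_force: 12.0
```

```bash
python3 - <<'E'
from h import *
s=r.sense();print(s['finger_gap'],s['grasp_force'])
go([.6612,-.0915,.0615],4.2)
c=snap('wrist','w14')
print(proj(c,[.6612,-.0915,.004]))
s=snap('scene','s14')
o=np.zeros((300,800,3),np.uint8);o[:,:480]=cv2.resize(c['pixels'],(480,300));o[:,480:]=s['pixels'][60:360,150:470]
cv2.imwrite('pics/w14.png',o[...,::-1])
E
```

```text
0.048874942885438345 11.999990960466675
cur [ 0.6596 -0.0912  0.1986] phi 4.3 q6 -0.29 -> [-0.002  0.006  0.457] twist 0.0007 rows 3 t 39.0
[321.16888113 183.50345904]
```

View pics/w14.png

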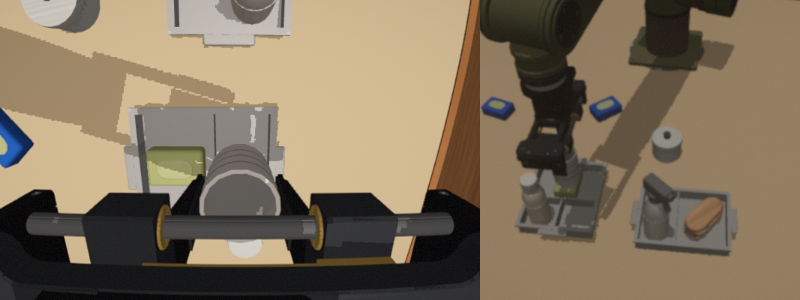

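Wrist: the cup is held over the free well, and the bottle cap (245,248) is behind the gripper with margin. Scene: the bottle, spray and brush all stand well. Lowering the cup.

Call:
apply_moves --increments '[[[0.006, 0.006, 0.12, 0], [0.006, 0.006, 0.25, 0], [0.006, 0.006, 0.36, 0], [0.006, 0.006, 0.42, 0], [0.006, 0.006, 0.445, 0], [0.006, 0.006, 0.455, 0], [0.006, 0.006, 0.455, 0]]]'

```text
time: 39.98
position: [0.6631, -0.0897, 0.0643]
tool_rot: [2.135, 2.302, 0.002]
contact_force: [-0.5, -0.6, 0.6]
finger_gap: 0.049
grasp_force: 12.0
```

Call:
apply_moves --increments '[[[0, 0, 0, 0], [0, 0, 0, 0], [0, 0, 0, 0], [0, 0, 0, 0]]]' --hand 0.72

```text
time: 40.48
position: [0.6623, -0.0895, 0.063]
tool_rot: [2.136, 2.303, 0.0]
contact_force: [-0.2, -1.1, 0.5]
finger_gap: 0.0686
grasp_force: 0.0
```

Call:
apply_moves --increments '[[[0, 0, -0.08, 0], [0, 0, -0.2, 0], [0, 0, -0.36, 0], [0, 0, -0.55, 0], [0, 0, -0.75, 0], [0, 0, -0.85, 0], [0, 0, -0.85, 0]]]'

```text
time: 41.35
position: [0.6635, -0.0898, 0.3221]
tool_rot: [2.132, 2.299, 0.006]
contact_force: [0.1, -0.6, -0.3]
finger_gap: 0.0686
grasp_force: 0.0
```

Call:
apply_moves --increments '[[[0.1, -0.1, 0, 0], [0.1, -0.3, 0, 0], [0.1, -0.5, 0, 0], [0.1, -0.7, 0, 0], [0.1, -0.9, 0, 0], [0.1, -0.9, 0, 0]]]'

```text
time: 42.1
position: [0.3877, -0.0796, 0.3157]
tool_rot: [-2.138, -2.301, 0.001]
contact_force: [0.2, 0.4, -0.3]
finger_gap: 0.0683
grasp_force: 0.0
```

```bash
python3 - <<'E'
from h import *
print(r.sense()['position'],r.sense()['time'])
s=snap('scene','s15');t=snap('top','t15')
o=np.zeros((480,800,3),np.uint8);o[:,:400]=cv2.resize(s['pixels'][160:320,170:430],(400,480*400//400))[:480] if 0 else 0
o[:320,:480]=cv2.resize(s['pixels'][170:330,180:420],(480,320));o[:300,480:]=cv2.resize(t['pixels'][85:235,225:385+0],(320,300))
cv2.imwrite('pics/fin.png',o[:320,:,::-1])
E
```

```text
[ 0.38769134 -0.07964746  0.31570965] 42.1
```

View pics/fin.png

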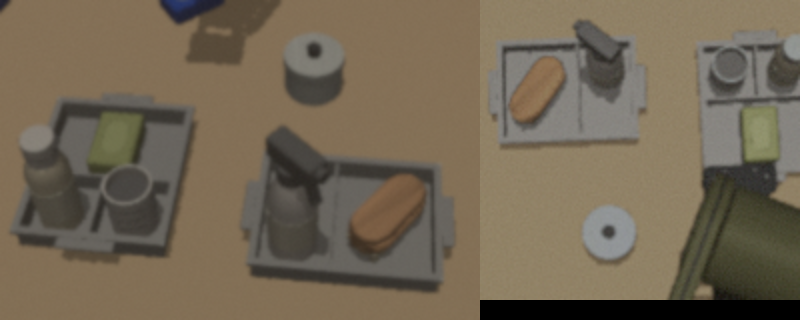

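The final pictures show all five items upright or flat in their wells: soap (115,140), bottle (45,180), cup (130,195), spray (292,200) and brush (390,210). Both trays are flat and the tin is untouched at (313,70).

```bash
python3 -c "
from plant import r
print(r.sign_off())"
```

```text
the job is handed in; nothing more can be done
None
```

Both laundry kits are made up in their trays as asked, the tin was left where it was, and the job was handed in at about 42 s of the 136 s limit.

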